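# Release a stuck sample drawer with the release pin

## Robot

A 7-joint arm with a two-finger parallel gripper is mounted at the origin on the work surface; the furniture and walls round the work are solid. World frame = base frame: x ahead of the robot, y to its left, z up, the work surface at z = 0. Lengths are in m, angles in rad, forces in N, time in s.
With the tool pointing down it reaches from about 0.425 to 0.925 m from the base axis. Payload 6.8 kg.
Tool frame: the origin (TCP) lies on the centre line of the jaws, within the pads' length; the fingertips stand 17 mm ahead of it and the grasp point (between the pads) lies 2 mm behind it; z points along the fingers, x is the direction in which the jaws open and shut, and the axes are right-handed (so a half turn about z gives the same grasp; the last joint's range is limited). The gripper opens to 85 mm and grips with 20 to 120 N. Pads are 22 mm wide; open, the fingers measure 114 mm over their backs; the gripper's body (76 mm by 85 mm) begins 54 mm behind the grasp point. The pads swing forward as they close: fully open they stand 13 mm farther back than shut.
Start: joints at [1.198, 0.477, 0.022, 1.555, -0.011, 1.109, -0.083], TCP at [0.177, -0.651, 0.248] pointing down, gripper open.
Joint ranges: [-2.96, 2.96], [-0.34, 2.1], [-1.41, 1.46], [0.24, 2.44], [-1.37, 4.51], [0.17, 1.92], [-2.96, 2.96]. Speed limits (rad/s): [2.39, 2.39, 3.14, 3.14, 3.14, 3.14, 3.14].

## Interface

Orientations are given as a rotation vector (axis times angle).
In Python, from bench import r gives the robot as it stands.
- The arm moves only by the tool arm_command, never from a script. Its argument "increments" is a list of rows, each a list of 3 entries, a list of its own where there are three numbers: the shift along the world's x, y, z in m, then the turn, a rotation vector about the world's x, y, z in rad, then the opening in per cent of the stroke, from 0 (shut) to 100 (fully open). A call has 1 to 10 rows; each row is the pose to reach, as a shift and turn from the pose commanded when the call began; what a row does not reach only later rows make up. A row lasts 1/10 s, in which the tool goes at most 50 mm and 8.59 degrees, less where a joint would pass 70% of its speed; a pose out of reach is approached as far as the arm can. A call with a gripper value outside its range is refused whole. The fingers move at their own pace and stop on an object; "newtons" is the grip in N (left out, the last holds). Time passes only in rows, so rows that repeat a pose let the fingers close. It gives the time, the measured TCP pose, the force and the opening at its end, in the units of the state.
- r.get_obs(): the state, without advancing time (a new reading comes with each control period).
- r.grab_frame(name): name is "scene" or "top" or "wrist"; returns the picture (420x560x3 uint8, blue, green, red); there is no depth.
- r.camera_model(name): a dict with "camera_matrix" (3x3 intrinsics, pixels), "D" ([k1, k2, p1, p2, k3] as OpenCV has them; the pictures are not rectified), "camera_from_world" (4x4, takes a point from world to camera coordinates). Camera axes: x right, y down, z forward; pixel columns grow to the right and rows downward; lengths in m; the calibration is good to about 2 mm. A picture is of the moment at which its call begins: read the wrist's pose just before it. camera_model takes no time and is no camera call; for the wrist camera it gives the pose at the moment of the call.
- r.hand_in(): hands the job in, once; it reports no verdict.
The state is a dict: "clock": time; "joints": joint angles; "qvel": joint speeds; "tau": joint torques, N m; "tcp_pos": TCP position; "orientation": TCP orientation; "contact_force": force on the tool from outside, world axes, zero at the start; "moment": the same for the moment, N m; "grip_width": finger opening in m.
Only numpy, scipy, OpenCV 4.12 (cv2) and the standard library are available. Lean on these libraries where they do the work, as an engineer would, in place of code of your own. Each camera call takes 0.05 s, during which the arm holds its last target. There are 200 camera calls.

## Task

The lock of the small grey sample locker has failed and its drawer is held shut. Take the release pin out of its stand, feel its tip into the hole of the steel guard plate on top of the locker and gently push the spring catch behind it down until the drawer springs open, pressing on the locker with less than 20 N all the time. Then put the pin back in its stand, fully home and upright, and leave the vial, the sample pot and the dropper bottle where they stand.

Things in the scene. Friction and masses are not known exactly. Their poses are not given: they have to be found in the camera images.
- locker: small grey metal locker fixed to the bench, 160 x 120 mm, cover 70 mm high, drawer in its front (its -x side). Origin: centre of its underside; x points to its back, y to its left, z up. On the rear of the cover lies the guard plate: level smooth steel, 50 mm (x) by 76 mm (y), 5 mm thick, with one slightly chamfered hole of 10.5 mm in its middle, clamped along two slots by two screws.
- release_point (a point): on the guard plate's upper face (75 mm up), 50 mm behind and 15 mm to the right (-y) of the locker's origin: where to set the pin down and start feeling. The plate was clamped anywhere along its slots and stays there during the work: the hole's centre lies 4 to 26 mm from this point straight along the locker's +y (x offset 0). How far is not measured; it must be felt or seen.
- catch (a joint): how far the spring catch below the hole is pushed down (m): 0 at rest, 0.014 at its hard stop. Its top is a flat pad under every possible place of the hole, 15 mm below the guard plate's upper face. It resists with about 4 N at first, 7 to 8 N when it lets the drawer go at 0.008 to 0.009, 9 N just before the stop, and rises again by itself.
- drawer (a joint): how far the drawer is open (m): 0 shut and held by the catch; once let go its own spring slides it out to 0.05 towards the locker's front within about 2 s, and it stays there.
- release_pin: the release pin, 70 g, upright in its stand: a round wooden handle 18 mm thick, 58 to 110 mm above the tip, over a steel collar 23 mm wide (55 to 59 mm above the tip) and a steel pin 8 mm thick that tapers to 6 mm over the last 1.5 mm. Origin: centre of the tip; z points along the pin to the handle.
- stand_hole (a point): centre of the mouth of the bore in the black stand, 60 mm above the bench, on its upper face. The stand is fixed, 50 x 50 mm with a 66 x 66 x 4 mm foot; the bore is 11 mm wide, 56 mm deep with a 3 mm chamfer. With the pin fully home the collar rests on this face and the tip is 55 mm below it.
- vial: capped vial 27 mm wide, 58 mm high, a bystander; origin at the centre of its underside
- sample_pot: white pot with a white lid, 47 mm wide, 66 mm high, a bystander; origin at the centre of its underside
- dropper_bottle: brown bottle with a white cap, 33 mm wide, 85 mm high, a bystander; origin at the centre of its underside
Not all that is in view belongs to the job. What is shaped like the release_pin but turquoise is not meant. There is more than one size of the part that bears stand_hole; the job needs the larger.

How it is judged:
By the outcome, as a careful person would: the job done as asked, in the order asked, and still so for the second after the job is handed in, with the robot touching nothing.
It also fails if it takes over 72 s, if anything falls off the work surface, if the arm or the gripper's body presses on something with over 40 N, if the wrist force passes 120 N, or if a joint passes its speed limit or range.

## Working session

There is one attempt and no reset: what is moved stays moved. The work goes in short steps, Python scripts to look and compute and a tool call to move; the robot and the scene stay as the last step left them, time stands still between calls to the robot, and variables do not carry over. Pictures are saved under pics/ and viewed, about 8 in all and at most 12, crops included, and the job is handed in when it is done.

Besides the shell and the picture viewer there is one more tool, called after "Request:" by a JSON object that holds its "api" and its "payload". arm_command: Moves the arm, as the interface text tells. Its arguments: {"type":"object","properties":{"increments":{"type":"array","items":{"type":"array"}},"newtons":{"type":"number"}},"required":["increments"]}

```bash
mkdir -p pics; ls; python3 - <<'E'
from bench import r
import cv2,numpy as np
o=r.get_obs();print({k:np.round(v,3) for k,v in o.items()})
for n in("scene","top"):
    m=r.camera_model(n);print(n,np.round(m["camera_matrix"],1).tolist(),np.round(m["D"],3),np.round(m["camera_from_world"],3).tolist())
    cv2.imwrite(f"pics/{n}0.png",r.grab_frame(n))
E
```

```text
pics
{'clock': np.float64(0.0), 'joints': array([ 1.198,  0.478,  0.022,  1.556, -0.011,  1.109, -0.083]), 'qvel': array([ 0.002, -0.002, -0.   , -0.002,  0.002, -0.001,  0.001]), 'tau': array([ 1.0000e-03, -5.9644e+01,  1.6090e+00, -2.8120e+01,  1.3000e-02,
        9.0000e-03,  0.0000e+00]), 'tcp_pos': array([ 0.177, -0.651,  0.247]), 'orientation': array([-2.495e+00,  1.908e+00,  2.000e-03]), 'contact_force': array([ 0.76 ,  0.711, -0.132]), 'moment': array([-0.022,  0.022,  0.02 ]), 'grip_width': np.float64(0.085)}
scene [[438.7, 0.0, 289.4], [0.0, 438.7, 206.2], [0.0, 0.0, 1.0]] [-0.002  0.     0.     0.     0.   ] [[0.793, -0.609, -0.004, -0.414], [-0.296, -0.38, -0.876, 0.164], [0.532, 0.696, -0.482, 0.708], [0.0, 0.0, 0.0, 1.0]]
top [[433.9, 0.0, 283.0], [0.0, 433.9, 208.2], [0.0, 0.0, 1.0]] [0.048 0.    0.    0.    0.   ] [[-0.057, -0.998, -0.005, -0.068], [-0.973, 0.057, -0.223, 0.48], [0.223, -0.008, -0.975, 0.966], [0.0, 0.0, 0.0, 1.0]]
```

View pics/scene0.png

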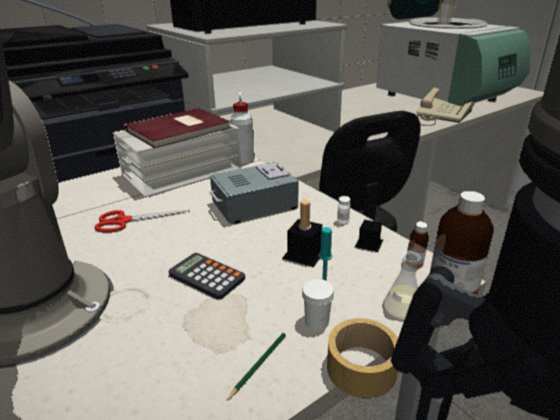

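View pics/top0.png

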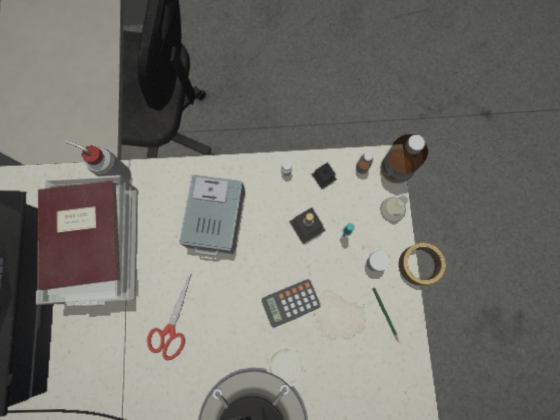

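```bash
python3 - <<'E'
import cv2,numpy as np
t=cv2.imread("pics/top0.png");s=cv2.imread("pics/scene0.png")
up=lambda i,x,y,w,h,W,H:cv2.resize(i[y:y+h,x:x+w],(W,H),interpolation=cv2.INTER_CUBIC)
a=up(t,175,170,80,90,400,450)   # 5x
b=up(t,285,205,80,45,400,225)
c=up(s,205,155,100,56,400,224)
img=np.hstack([a,np.vstack([b,c,np.zeros((1,400,3),np.uint8)])])
cv2.imwrite("pics/c1.png",img)
E
```

```text
(no output)
```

View pics/c1.png

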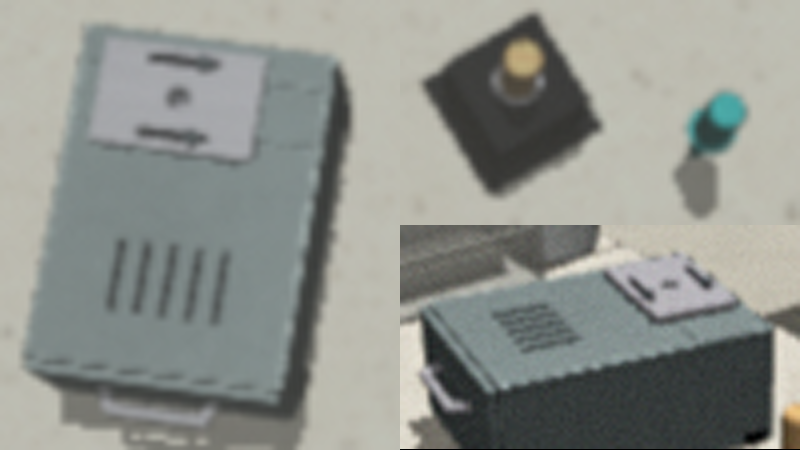

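```bash
cat > h.py <<'E'
import cv2,numpy as np
def ray(m,p):
    T=np.array(m["camera_from_world"]);n=cv2.undistortPoints(np.float64([[p]]),np.array(m["camera_matrix"]),np.array(m["D"]))[0,0]
    R=T[:3,:3];return -R.T@T[:3,3],R.T@np.array([*n,1.])
def onz(m,p,z):
    c,d=ray(m,p);return c+d*(z-c[2])/d[2]
def tri(m1,p1,m2,p2):
    c,d=ray(m1,p1);e,f=ray(m2,p2);d/=np.linalg.norm(d);f/=np.linalg.norm(f)
    s=np.linalg.lstsq(np.c_[d,-f],e-c,rcond=None)[0];a=c+d*s[0];b=e+f*s[1]
    return (a+b)/2,np.linalg.norm(a-b)
E
python3 - <<'E'
from h import *
from bench import r
T=r.camera_model("top");S=r.camera_model("scene")
u=lambda P,o,k:((P[0]+.5)/k-.5+o[0],(P[1]+.5)/k-.5+o[1])
np.set_printoptions(precision=4,suppress=True)
for n,ps,z in(("cover",[(88,25),(338,62),(282,402),(25,368)],.07),("plate",[(103,38),(267,57),(252,160),(90,142)],.075),("hole",[(178,97)],.075),("slots",[(185,61),(172,135)],.075)):
    q=np.array([onz(T,u(p,(175,170),5),z) for p in ps]);print(n,q[:,:2].tolist(),q.mean(0))
print("hole scene",onz(S,u((270,60),(205,155),4),.075))
print("handle top",onz(T,u((122,58),(285,205),5),.113),"collar",onz(T,u((117,85),(285,205),5),.064))
print("turq top",onz(T,u((328,107),(285,205),5),.11))
# handle mask
for n,m,box in(("top",T,(295,205,330,235)),("scene",S,(290,195,320,235))):
    i=cv2.imread(f"pics/{n}0.png");x0,y0,x1,y1=box
    c=i[y0:y1,x0:x1].astype(int);k=(c[...,2]-c[...,0]>45);ys,xs=np.nonzero(k)
    print(n,xs.mean()+x0,ys.mean()+y0,k.sum(),ys.min()+y0,ys.max()+y0,xs.min()+x0,xs.max()+x0)
for n,px,z in(("vial",(287,166),.058),("bottlecap",(368,157),.085),("pot",(378,259),.066)):print(n,onz(T,px,z))
E
```

```text
cover [[0.5652270234447164, 0.1125900700340687], [0.5403522244677975, -0.004024875514495027], [0.38187716320376264, 0.027037266668615056], [0.4042658486567931, 0.14274797365066036]] [0.4729 0.0696 0.07  ]
plate [[0.556861168768821, 0.10466375930199967], [0.5432086604240738, 0.028525649595760358], [0.4941247563702438, 0.036892612086276894], [0.5070424927115151, 0.11130335462439064]] [0.5253 0.0703 0.075 ]
hole [[0.5262599420571286, 0.07033967347315695]] [0.5263 0.0703 0.075 ]
slots [[0.5434765337718855, 0.0667254573490475], [0.508189092993241, 0.07347955968794101]] [0.5258 0.0701 0.075 ]
hole scene [0.5252 0.0682 0.075 ]
handle top [ 0.4406 -0.1517  0.113 ] collar [ 0.4381 -0.1518  0.064 ]
turq top [ 0.4141 -0.2405  0.11  ]
top 309.0810810810811 216.45945945945945 37 214 219 306 312
scene 304.73655913978496 212.0 186 199 226 301 309
vial [ 0.5775 -0.1115  0.058 ]
bottlecap [ 0.5791 -0.3007  0.085 ]
pot [ 0.3431 -0.3029  0.066 ]
```

Request:
{"api": "arm_command", "payload": {"increments": [[[0.26,0.5,0.0],[0,0,1.0],45],[[0.26,0.5,0.0],[0,0,1.0],45],[[0.26,0.5,0.0],[0,0,1.0],45],[[0.26,0.5,0.0],[0,0,1.0],45],[[0.26,0.5,0.0],[0,0,1.0],45],[[0.26,0.5,0.0],[0,0,1.0],45],[[0.26,0.5,0.0],[0,0,1.0],45],[[0.26,0.5,0.0],[0,0,1.0],45],[[0.26,0.5,0.0],[0,0,1.0],45],[[0.26,0.5,0.0],[0,0,1.0],45]]}}

```text
clock: 1.1
tcp_pos: [0.4076, -0.206, 0.2483]
orientation: [3.104, -0.479, -0.0]
contact_force: [1.6, -0.3, 0.2]
grip_width: 0.0385
```

Request:
{"api": "arm_command", "payload": {"increments": [[[0,0,0],[0,0,0],45],[[0,0,0],[0,0,0],45]]}}

```text
clock: 1.3
tcp_pos: [0.4075, -0.2069, 0.2482]
orientation: [3.106, -0.474, -0.001]
contact_force: [-1.7, -0.4, -0.2]
grip_width: 0.0384
```

```bash
python3 - <<'E'
from h import *
from bench import r
o=r.get_obs();print(o["tcp_pos"],o["orientation"],o["contact_force"])
m=r.camera_model("wrist");i=r.grab_frame("wrist");cv2.imwrite("pics/w1.png",i)
np.savez("w1.npz",**m)
print(np.round(m["camera_matrix"],1).tolist(),np.round(m["camera_from_world"],3).tolist())
E
```

```text
[ 0.40754907 -0.20691016  0.24817169] [ 3.10554976e+00 -4.73733890e-01 -6.72863597e-04] [-1.66444047 -0.44119246 -0.24119029]
[[326.0, 0.0, 279.9], [0.0, 326.0, 207.0], [0.0, 0.0, 1.0]] [[0.955, -0.297, -0.0, -0.451], [-0.284, -0.913, 0.295, -0.112], [-0.088, -0.281, -0.956, 0.358], [0.0, 0.0, 0.0, 1.0]]
```

View pics/w1.png

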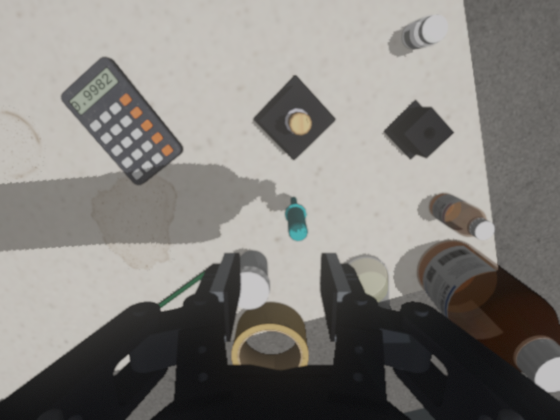

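```bash
python3 - <<'E'
from h import *
from bench import r
T=r.camera_model("top");S=r.camera_model("scene");W=dict(np.load("w1.npz"))
np.set_printoptions(precision=4,suppress=True)
i=cv2.imread("pics/w1.png").astype(int);c=i[95:150,270:330]
k=((c[...,2]-c[...,0])>45);ys,xs=np.nonzero(k);p=(xs.mean()+270,ys.mean()+95);print(p,k.sum(),xs.min(),xs.max(),ys.min(),ys.max())
k2=((c[...,2]-c[...,0])>45)&(c[...,2]>170);ys,xs=np.nonzero(k2);p2=(xs.mean()+270,ys.mean()+95);print(p2,k2.sum())
for q in(p,p2):print(onz(W,q,.115))
print(tri(T,(309.08,216.46),W,p2),tri(T,(309.08,216.46),W,p), onz(T,(309.08,216.46),.113))
# scene: axis plane: handle rows 199..226 ; intersect at z=.09
print("scene handle",onz(S,(304.74,212.5),.0885))
# stand dark mask in wrist: upper-face+sides
g=i[60:175,235:350].max(2);kk=(g<75).astype(np.uint8);cs=max(cv2.findContours(kk,0,2)[0],key=cv2.contourArea)
b=cv2.boxPoints(cv2.minAreaRect(cs))+[235,60];print(b.tolist());print([onz(W,x,.06)[:2] for x in b],[onz(W,x,.0)[:2] for x in b])
E
```

```text
(np.float64(300.0223463687151), np.float64(123.27653631284916)) 358 20 40 18 39
(np.float64(300.30645161290323), np.float64(123.16451612903225)) 310
[ 0.441  -0.1522  0.115 ]
[ 0.4412 -0.1521  0.115 ]
(array([ 0.4416, -0.1525,  0.1053]), np.float64(0.00038962778514720775)) (array([ 0.4413, -0.1525,  0.1068]), np.float64(0.0004137964135484256)) [ 0.4401 -0.1518  0.113 ]
scene handle [ 0.4435 -0.1487  0.0885]
[[253.00000190734863, 118.0], [294.5, 76.50000190734863], [335.0, 117.0], [293.5, 158.5]]
[array([ 0.4028, -0.138 ]), array([ 0.4501, -0.1147]), array([ 0.4761, -0.1598]), array([ 0.428 , -0.1855])] [array([ 0.3976, -0.1384]), array([ 0.4539, -0.1107]), array([ 0.4849, -0.1643]), array([ 0.4277, -0.195 ])]
```

Request:
{"api": "arm_command", "payload": {"increments": [[[0.033,0.055,0.0],[0,0,0],45],[[0.033,0.055,0.0],[0,0,0],45],[[0.033,0.055,-0.04],[0,0,0],45],[[0.033,0.055,-0.08],[0,0,0],45],[[0.033,0.055,-0.1],[0,0,0],45],[[0.033,0.055,-0.1],[0,0,0],45]]}}

```text
clock: 1.95
tcp_pos: [0.4375, -0.1541, 0.1455]
orientation: [-3.104, 0.483, 0.01]
contact_force: [0.3, -0.5, -0.5]
grip_width: 0.0383
```

```bash
python3 - <<'E'
from h import *
from bench import r
o=r.get_obs();print(o["tcp_pos"],o["orientation"],o["contact_force"])
W=r.camera_model("wrist");i=r.grab_frame("wrist");cv2.imwrite("pics/w2.png",i);i=i.astype(int)
k=(((i[...,2]-i[...,0])>45)&(i[...,2]>170)).astype(np.uint8)
for c in cv2.findContours(k,0,2)[0]:
    if cv2.contourArea(c)>150:
        M=cv2.moments(c);q=(M['m10']/M['m00'],M['m01']/M['m00']);print(q,cv2.contourArea(c),onz(W,q,.115),onz(W,q,.11),cv2.boundingRect(c))
E
```

```text
[ 0.43745107 -0.1541238   0.14547201] [-3.10350533  0.48316381  0.01032218] [ 0.33534707 -0.51619    -0.53805826]
```

View pics/w2.png

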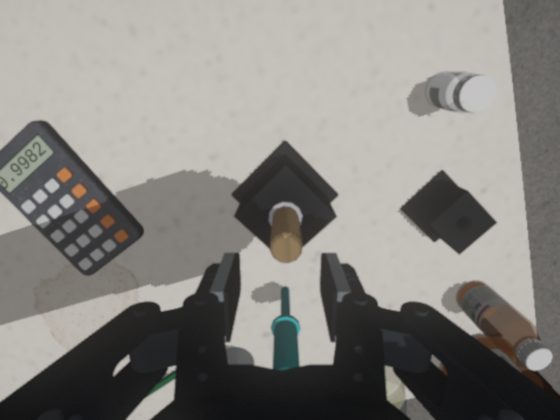

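```bash
python3 - <<'E'
from h import *
from bench import r
o=r.get_obs();print(o["clock"],o["tcp_pos"],o["orientation"])
W=r.camera_model("wrist")
i=cv2.imread("pics/w2.png").astype(int);c=i[200:265,265:310];k=(c[...,2]-c[...,0])>35
ys,xs=np.nonzero(k);print(xs.min()+265,xs.max()+265,ys.min()+200,ys.max()+200)
for y in range(205,262,5):
    x=np.nonzero(k[y-200])[0]+265;print(y,x.min() if len(x) else 0,x.max() if len(x) else 0,c[y-200,20])
print(onz(W,(287,249),.115),onz(W,(285.5,210),.064))
E
```

```text
2.0 [ 0.43890548 -0.15413281  0.14727369] [-3.10398856  0.48259361  0.00539988]
271 300 232 261
205 0 0 [154 151 153]
210 0 0 [54 70 83]
215 0 0 [55 71 83]
220 0 0 [55 71 84]
225 0 0 [57 72 85]
230 0 0 [57 73 86]
235 278 295 [ 95 126 148]
240 273 298 [ 86 113 133]
245 271 300 [ 87 114 134]
250 271 300 [ 88 115 135]
255 274 298 [ 88 115 135]
260 279 292 [ 89 116 135]
[ 0.4432468 -0.1531678  0.115    ] [ 0.44474599 -0.14789252  0.064     ]
```

Request:
{"api": "arm_command", "payload": {"increments": [[[0.0015,0.0,0.0],[0,0,0],45],[[0.0015,0.0,-0.02],[0,0,0],45],[[0.0015,0.0,-0.04],[0,0,0],45],[[0.0015,0.0,-0.055],[0,0,0],45],[[0.0015,0.0,-0.059],[0,0,0],45],[[0.0015,0.0,-0.059],[0,0,0],45],[[0.0015,0.0,-0.059],[0,0,0],45]]}}

```text
clock: 2.7
tcp_pos: [0.4428, -0.1533, 0.0905]
orientation: [3.104, -0.479, 0.003]
contact_force: [-1.1, -0.5, 0.5]
grip_width: 0.0388
```

Request:
{"api": "arm_command", "payload": {"increments": [[[0,0,0],[0,0,0],10],[[0,0,0],[0,0,0],10],[[0,0,0],[0,0,0],10],[[0,0,0],[0,0,0],10],[[0,0,0],[0,0,0],10],[[0,0,0],[0,0,0],10],[[0,0,0],[0,0,0],10]], "newtons": 60}}

```text
clock: 3.4
tcp_pos: [0.4425, -0.1532, 0.0903]
orientation: [3.104, -0.479, 0.002]
contact_force: [-0.8, -0.1, 6.1]
grip_width: 0.0169
```

```bash
python3 - <<'E'
from bench import r
o=r.get_obs();print(o["clock"],o["tcp_pos"],o["orientation"],o["contact_force"],o["moment"],o["grip_width"])
E
```

```text
3.4 [ 0.44247974 -0.15315959  0.09031045] [ 3.10425986e+00 -4.79103051e-01  2.42852925e-03] [-0.80274192 -0.06975097  6.13469714] [-0.0360808   0.28926595 -0.05970727] 0.01685348908007298
```

Request:
{"api": "arm_command", "payload": {"increments": [[[0,0,0.01],[0,0,0],10],[[0,0,0.03],[0,0,0],10],[[0,0,0.06],[0,0,0],10],[[0,0,0.1],[0,0,0],10],[[0,0,0.1],[0,0,0],10],[[0,0,0.1],[0,0,0],10]]}}

```text
clock: 4.0
tcp_pos: [0.4423, -0.1531, 0.1905]
orientation: [3.104, -0.479, 0.004]
contact_force: [-0.5, 0.5, -1.9]
grip_width: 0.0165
```

```bash
python3 - <<'E'
from h import *
from bench import r
o=r.get_obs();print(o["clock"],o["tcp_pos"],o["orientation"],o["contact_force"],o["moment"],o["grip_width"])
W=r.camera_model("wrist");i=r.grab_frame("wrist");cv2.imwrite("pics/w3.png",i)
np.savez("w3.npz",**W)
s=r.grab_frame("scene")
cv2.imwrite("pics/c3.png",np.hstack([i[100:,150:420],cv2.resize(s[110:270,230:400],(340,320))]))
E
```

```text
4.0 [ 0.44225061 -0.15313166  0.19053546] [ 3.10397969 -0.47916008  0.00389063] [-0.50433617  0.45394063 -1.90833996] [-0.03719677  0.03146694 -0.05442579] 0.016466692302877055
```

View pics/c3.png

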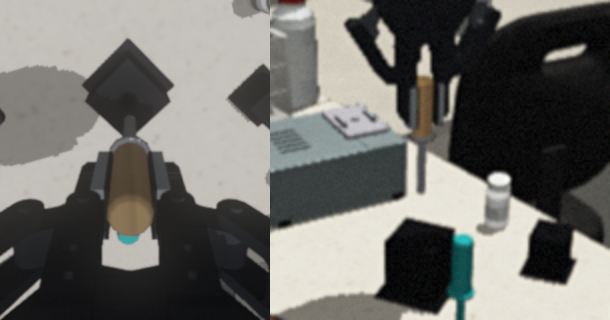

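Request:
{"api": "arm_command", "payload": {"increments": [[[0.018,0.045,0.01],[0,0,0],10],[[0.035,0.09,0.01],[0,0,0],10],[[0.053,0.135,0.01],[0,0,0],10],[[0.065,0.165,0.01],[0,0,0],10],[[0.07,0.177,0.01],[0,0,0],10],[[0.07,0.177,0.01],[0,0,0],10],[[0.07,0.177,0.01],[0,0,0],10],[[0.07,0.177,0.01],[0,0,0],10]]}}

```text
clock: 4.9
tcp_pos: [0.5111, 0.0219, 0.1987]
orientation: [3.103, -0.483, -0.002]
contact_force: [-0.0, -0.6, -0.8]
grip_width: 0.017
```

```bash
python3 - <<'E'
from h import *
from bench import r
o=r.get_obs();print(o["clock"],o["tcp_pos"],o["orientation"],o["contact_force"],o["moment"])
W=r.camera_model("wrist");i=r.grab_frame("wrist");cv2.imwrite("pics/w4.png",i)
np.savez("w4.npz",**W)
cv2.imwrite("pics/c4.png",cv2.resize(i[60:260,180:440],(780,600),interpolation=cv2.INTER_CUBIC))
E
```

```text
4.9 [0.51107093 0.02190243 0.19869164] [ 3.10289995e+00 -4.82991987e-01 -2.17995849e-03] [-0.03377098 -0.62393826 -0.79452466] [-0.01454416  0.02419179  0.08495925]
```

View pics/c4.png

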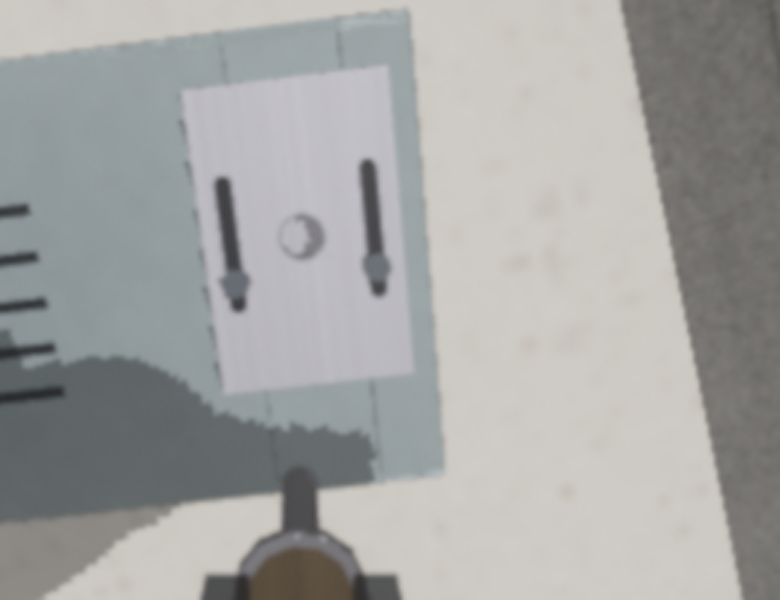

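```bash
python3 - <<'E'
from h import *
W=dict(np.load("w4.npz"));u=lambda x,y:((x+.5)/3-.5+180,(y+.5)/3-.5+60)
print("hole",onz(W,u(301,237),.075))
for y in(466,472,478):print("tip",onz(W,u(300,y),.1134))
print("plate",np.array([onz(W,u(*p),.075) for p in[(182,90),(388,66),(414,372),(226,394)]]))
W=dict(np.load("w3.npz"));print("standhole",onz(W,(280,198),.06))
E
```

```text
hole [0.52663187 0.07064498 0.075     ]
tip [0.51198164 0.02512467 0.1134    ]
tip [0.51154327 0.02374523 0.1134    ]
tip [0.51110321 0.02236044 0.1134    ]
plate [[0.50983185 0.11271408 0.075     ]
 [0.55876275 0.10288473 0.075     ]
 [0.5443122  0.0285409  0.075     ]
 [0.49545788 0.03780096 0.075     ]]
standhole [ 0.44369202 -0.15050203  0.06      ]
```

Request:
{"api": "arm_command", "payload": {"increments": [[[0.0145,0.047,0],[0,0,0],10],[[0.0145,0.047,-0.01],[0,0,0],10],[[0.0145,0.047,-0.02],[0,0,0],10],[[0.0145,0.047,-0.03],[0,0,0],10],[[0.0145,0.047,-0.03],[0,0,0],10],[[0.0145,0.047,-0.03],[0,0,0],10]]}}

```text
clock: 5.55
tcp_pos: [0.526, 0.07, 0.1689]
orientation: [3.104, -0.481, -0.001]
contact_force: [-0.1, 1.0, 0.2]
grip_width: 0.0166
```

Request:
{"api": "arm_command", "payload": {"increments": [[[0.0006,0.0006,-0.003],[0,0,0],10],[[0.0006,0.0006,-0.006],[0,0,0],10],[[0.0006,0.0006,-0.0075],[0,0,0],10],[[0.0006,0.0006,-0.0085],[0,0,0],10],[[0.0006,0.0006,-0.0095],[0,0,0],10],[[0.0006,0.0006,-0.0095],[0,0,0],10]]}}

```text
clock: 6.15
tcp_pos: [0.5269, 0.0717, 0.1597]
orientation: [3.105, -0.479, -0.0]
contact_force: [-0.5, 0.6, -0.2]
grip_width: 0.0167
```

Request:
{"api": "arm_command", "payload": {"increments": [[[0,-0.0006,-0.001],[0,0,0],10],[[0,-0.0006,-0.002],[0,0,0],10],[[0,-0.0006,-0.0025],[0,0,0],10],[[0,-0.0006,-0.0025],[0,0,0],10]]}}

```text
clock: 6.55
tcp_pos: [0.5269, 0.0711, 0.1572]
orientation: [3.105, -0.479, -0.0]
contact_force: [0.2, -0.3, -0.9]
grip_width: 0.0167
```

Request:
{"api": "arm_command", "payload": {"increments": [[[0,0,-0.002],[0,0,0],10],[[0,0,-0.004],[0,0,0],10],[[0,0,-0.006],[0,0,0],10],[[0,0,-0.008],[0,0,0],10],[[0,0,-0.01],[0,0,0],10],[[0,0,-0.0115],[0,0,0],10],[[0,0,-0.013],[0,0,0],10],[[0,0,-0.013],[0,0,0],10]]}}

```text
clock: 7.35
tcp_pos: [0.527, 0.0712, 0.1447]
orientation: [3.105, -0.479, 0.0]
contact_force: [-1.3, -0.7, 3.5]
grip_width: 0.0169
```

Request:
{"api": "arm_command", "payload": {"increments": [[[0,0,-0.001],[0,0,0],10],[[0,0,-0.002],[0,0,0],10],[[0,0,-0.003],[0,0,0],10],[[0,0,-0.004],[0,0,0],10],[[0,0,-0.005],[0,0,0],10],[[0,0,-0.006],[0,0,0],10]]}}

```text
clock: 7.95
tcp_pos: [0.5272, 0.0713, 0.1392]
orientation: [3.105, -0.479, 0.001]
contact_force: [-3.5, -0.3, 10.1]
grip_width: 0.0164
```

Request:
{"api": "arm_command", "payload": {"increments": [[[0,0,-0.0007],[0,0,0],10],[[0,0,-0.0014],[0,0,0],10],[[0,0,-0.002],[0,0,0],10],[[0,0,-0.002],[0,0,0],10]]}}

```text
clock: 8.35
tcp_pos: [0.5271, 0.0712, 0.1369]
orientation: [3.105, -0.479, 0.001]
contact_force: [-1.8, -0.1, 6.0]
grip_width: 0.0166
```

Request:
{"api": "arm_command", "payload": {"increments": [[[-0.0003,0,-0.0005],[0,0,0],10],[[-0.0005,0,-0.001],[0,0,0],10],[[-0.0005,0,-0.0015],[0,0,0],10],[[-0.0005,0,-0.0015],[0,0,0],10]]}}

```text
clock: 8.75
tcp_pos: [0.527, 0.0712, 0.1355]
orientation: [-3.105, 0.479, -0.002]
contact_force: [-2.2, 0.1, 6.3]
grip_width: 0.0168
```

```bash
python3 - <<'E'
from h import *
from bench import r
o=r.get_obs();print(o["clock"],o["tcp_pos"],o["contact_force"])
a=cv2.imread("pics/top0.png");b=r.grab_frame("top");cv2.imwrite("pics/top5.png",b)
d=cv2.absdiff(a,b).max(2)[235:300,165:250];print((d>40).sum());k=d>40;print(np.where(k.any(1))[0]+235)
cv2.imwrite("pics/c5.png",cv2.resize(b[140:300,150:350],(800,600)))
E
```

```text
8.75 [0.52699295 0.07123085 0.13552608] [-2.19961334  0.07624173  6.3274494 ]
3277
[235 236 237 238 239 240 241 242 243 244 245 246 247 248 249 250 251 252
 253 254 255 256 257 258 259 260 261 262 263 264 265 266 267 268 269 270
 271 272 273 274 275 276 277 278 279 280 281 282 283 284 285 286 287 288
 289 290 291 292 293 294 295 296 297 298 299]
```

View pics/c5.png

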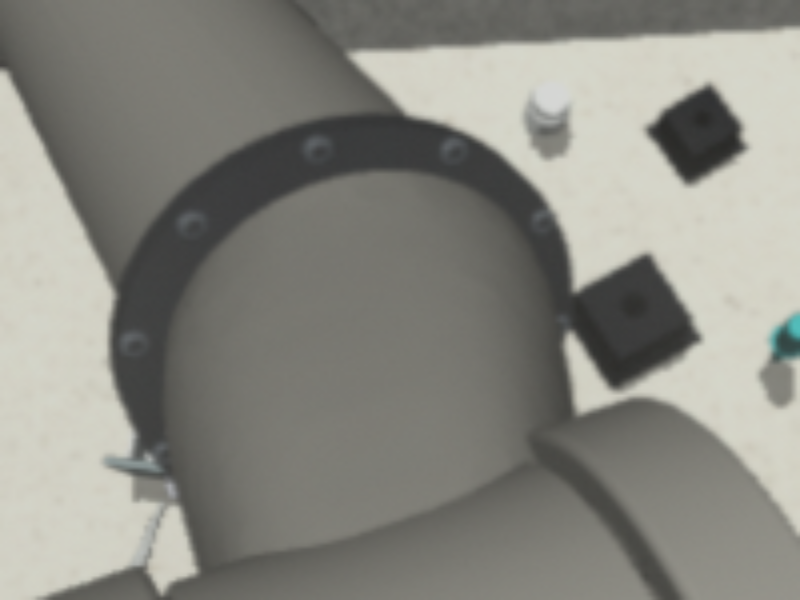

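```bash
python3 - <<'E'
from h import *
from bench import r
T=r.camera_model("top");p=onz(T,(176,263),.066)[:2]-np.array([.4735,.0695]);y=-.19
print(p@[np.cos(y),np.sin(y)],p@[-np.sin(y),np.cos(y)])
s=r.grab_frame("scene");cv2.imwrite("pics/s5.png",s);cv2.imwrite("pics/c6.png",cv2.resize(s[130:260,160:330],(780,596)));print(r.get_obs()["tcp_pos"])
E
```

```text
-0.1265801105235043 0.05950465268748918
[0.52700389 0.07122071 0.13557375]
```

View pics/c6.png

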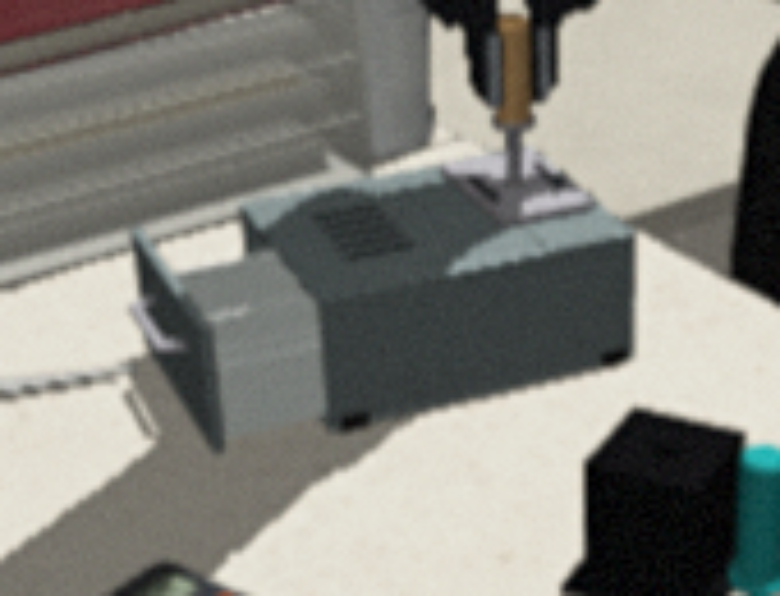

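Request:
{"api": "arm_command", "payload": {"increments": [[[0,0,0.004],[0,0,0],10],[[0,0,0.012],[0,0,0],10],[[0,0,0.025],[0,0,0],10],[[0,0,0.045],[0,0,0],10],[[0,0,0.062],[0,0,0],10],[[0,0,0.062],[0,0,0],10]]}}

```text
clock: 9.45
tcp_pos: [0.5277, 0.0716, 0.1994]
orientation: [-3.104, 0.479, -0.007]
contact_force: [0.4, 0.2, -0.3]
grip_width: 0.0163
```

Request:
{"api": "arm_command", "payload": {"increments": [[[-0.015,-0.04,0],[0,0,0],10],[[-0.03,-0.08,0],[0,0,0],10],[[-0.045,-0.12,0],[0,0,0],10],[[-0.06,-0.16,0],[0,0,0],10],[[-0.075,-0.2,0],[0,0,0],10],[[-0.084,-0.224,0],[0,0,0],10],[[-0.084,-0.224,0],[0,0,0],10],[[-0.084,-0.224,0],[0,0,0],10],[[-0.084,-0.224,0],[0,0,0],10]]}}

```text
clock: 10.35
tcp_pos: [0.4427, -0.1516, 0.1966]
orientation: [-3.105, 0.476, 0.0]
contact_force: [-0.7, 1.2, -0.9]
grip_width: 0.0164
```

```bash
python3 - <<'E'
from h import *
from bench import r
o=r.get_obs();print(o["clock"],o["tcp_pos"],o["orientation"],o["contact_force"])
W=r.camera_model("wrist");i=r.grab_frame("wrist");cv2.imwrite("pics/w7.png",i);np.savez("w7.npz",**W)
cv2.imwrite("pics/c7.png",cv2.resize(i[100:260,170:390],(770,560),interpolation=cv2.INTER_CUBIC))
E
```

```text
10.35 [ 0.44273676 -0.15164339  0.19663258] [-3.10467773e+00  4.75949070e-01  1.83618541e-04] [-0.69246922  1.20374643 -0.86050003]
```

View pics/c7.png

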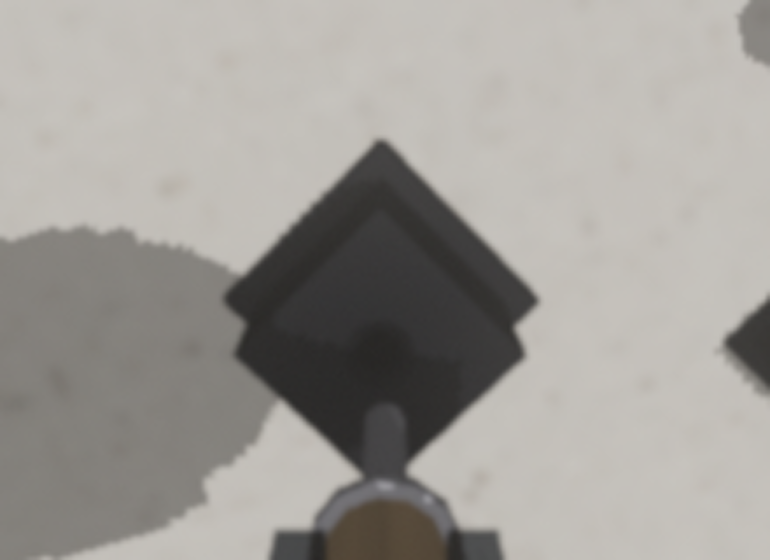

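```bash
python3 - <<'E'
from h import *
W=dict(np.load("w7.npz"));u=lambda x,y:((x+.5)/3.5-.5+170,(y+.5)/3.5-.5+100)
i=cv2.imread("pics/c7.png",0);print(i[350,330:440:6],i[320:400:5,381])
print("bore",onz(W,u(381,347),.06),"diag mid",(onz(W,u(235,353),.06)+onz(W,u(525,353),.06))/2,"tipfront",onz(W,u(384,403),.1113),onz(W,u(384,411),.1113))
E
```

```text
[44 44 44 42 41 39 40 40 40 39 40 40 42 45 48 52 53 54 54] [49 45 42 40 39 40 39 39 39 39 40 41 42 42 42 43]
bore [ 0.44190267 -0.15065036  0.06      ] diag mid [ 0.44122436 -0.15200083  0.06      ] tipfront [ 0.44357839 -0.14804017  0.1113    ] [ 0.44308448 -0.14961773  0.1113    ]
```

Request:
{"api": "arm_command", "payload": {"increments": [[[-0.0003,-0.0008,-0.015],[0,0,0],10],[[-0.0003,-0.0008,-0.03],[0,0,0],10],[[-0.0003,-0.0008,-0.045],[0,0,0],10],[[-0.0003,-0.0008,-0.05],[0,0,0],10],[[-0.0003,-0.0008,-0.053],[0,0,0],10],[[-0.0003,-0.0008,-0.056],[0,0,0],10],[[-0.0003,-0.0008,-0.058],[0,0,0],10],[[-0.0003,-0.0008,-0.058],[0,0,0],10]]}}

```text
clock: 11.2
tcp_pos: [0.4423, -0.1537, 0.139]
orientation: [3.105, -0.479, 0.001]
contact_force: [-0.4, 0.0, -0.2]
grip_width: 0.0165
```

Request:
{"api": "arm_command", "payload": {"increments": [[[0,0.0004,-0.004],[0,0,0],10],[[0,0.0004,-0.008],[0,0,0],10],[[0,0.0004,-0.014],[0,0,0],10],[[0,0.0004,-0.02],[0,0,0],10],[[0,0.0004,-0.026],[0,0,0],10],[[0,0.0004,-0.032],[0,0,0],10],[[0,0.0004,-0.038],[0,0,0],10],[[0,0.0004,-0.042],[0,0,0],10],[[0,0.0004,-0.045],[0,0,0],10],[[0,0.0004,-0.045],[0,0,0],10]]}}

```text
clock: 12.2
tcp_pos: [0.4419, -0.1532, 0.0934]
orientation: [-3.105, 0.479, 0.001]
contact_force: [-0.4, -0.2, 0.2]
grip_width: 0.0163
```

Request:
{"api": "arm_command", "payload": {"increments": [[[0,0,-0.001],[0,0,0],10],[[0,0,-0.002],[0,0,0],10],[[0,0,-0.003],[0,0,0],10],[[0,0,-0.004],[0,0,0],10],[[0,0,-0.004],[0,0,0],10]]}}

```text
clock: 12.7
tcp_pos: [0.4423, -0.1533, 0.0903]
orientation: [3.104, -0.479, 0.0]
contact_force: [-2.4, -0.6, 6.7]
grip_width: 0.0165
```

Collar seated (z and force match the grasp). Release gently (partial opening), then rise.

Request:
{"api": "arm_command", "payload": {"increments": [[[0,0,0],[0,0,0],25],[[0,0,0],[0,0,0],35],[[0,0,0],[0,0,0],45],[[0,0,0],[0,0,0],45],[[0,0,0],[0,0,0],45],[[0,0,0],[0,0,0],45]]}}

```text
clock: 13.3
tcp_pos: [0.4421, -0.1533, 0.0898]
orientation: [-3.105, 0.479, 0.0]
contact_force: [-0.1, -0.6, -0.0]
grip_width: 0.0387
```

Request:
{"api": "arm_command", "payload": {"increments": [[[0,0,0.02],[0,0,0],45],[[0,0,0.04],[0,0,0],45],[[0,0,0.07],[0,0,0],45],[[0,0,0.1],[0,0,0],45],[[-0.01,-0.04,0.14],[0,0,0],45],[[-0.02,-0.09,0.16],[0,0,0],45],[[-0.03,-0.13,0.16],[0,0,0],45],[[-0.03,-0.15,0.16],[0,0,0],45],[[-0.03,-0.15,0.16],[0,0,0],45],[[-0.03,-0.15,0.16],[0,0,0],45]]}}

```text
clock: 14.3
tcp_pos: [0.412, -0.3029, 0.2495]
orientation: [-3.104, 0.48, 0.001]
contact_force: [1.0, 0.7, -0.5]
grip_width: 0.0384
```

```bash
python3 - <<'E'
from h import *
from bench import r
o=r.get_obs();print(o["clock"],o["tcp_pos"],o["contact_force"],o["grip_width"])
s=r.grab_frame("scene");w=r.grab_frame("wrist");cv2.imwrite("pics/s8.png",s);cv2.imwrite("pics/w8.png",w)
a=cv2.imread("pics/scene0.png")
c=lambda i:cv2.resize(i[150:350,200:440],(400,300))
print([int((cv2.absdiff(a,s).max(2)>40)[y:y+h,x:x+w_].sum()) for x,y,w_,h in((285,195,40,70),(335,195,18,30),(300,278,36,55),(405,220,26,40))])
cv2.imwrite("pics/c8.png",np.vstack([np.hstack([c(a),c(s)]),cv2.resize(w[:200],(800,286))]))
E
```

```text
14.3 [ 0.41197888 -0.30294534  0.24949666] [ 0.98347259  0.73355456 -0.47697855] 0.038390930604462865
[65, 20, 693, 0]
```

View pics/c8.png

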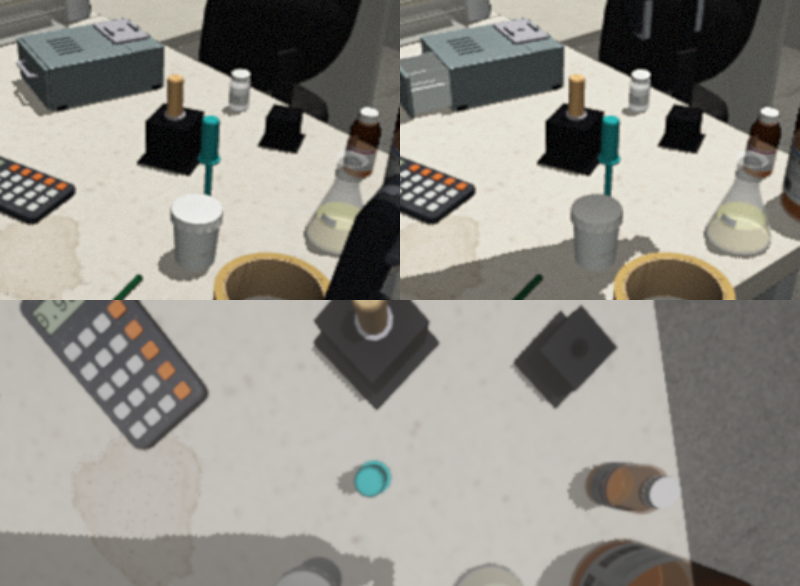

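```bash
python3 -c "
from bench import r
print(r.hand_in())"
```

```text
the job is handed in; nothing more can be done
None
```

The drawer is open and the release pin is back in the larger black stand, fully home and upright. I handed the job in after about 14.4 s on the robot's clock.

- **Release:** I located the hole with the wrist camera, and the pin tip went in on the first try without touching the plate. I then pushed the catch down in small steps. The highest upward force read after any step was about 10 N, against the 20 N limit; force between readings was not logged.
- **Drawer:** The top camera put the drawer front about 47 mm out, near its 50 mm stop given the 2 mm camera calibration. The scene pictures also show it open.
- **Pin:** The tool height and force when the pin seated (0.0903 m, about 6.7 N) matched those when I gripped it (0.0903 m, about 6.1 N). In the final scene picture it looks the same as at the start.
- **Vial, pot and bottle:** All three stand where they did. The automatic comparison flagged many changed pixels around the sample pot (693), but the picture shows only the arm's shadow on it, with its outline in the same place.

The gripper is clear of everything. The cameras and the arm disagreed by about 1–3 mm on positions, within what the hole and the stand's chamfer allow. No check failed.

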